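# Stow a loaded developing tray under the low shelf

## Robot

A 6-joint arm with a two-finger parallel gripper is mounted at the origin on the work surface. World frame = base frame: x ahead of the robot, y to its left, z up, the work surface at z = 0. Lengths are in m, angles in rad, forces in N, time in s.
With the tool pointing down it reaches from about 0.325 to 0.9 m from the base axis. Payload 3.5 kg.
Tool frame: the origin (TCP) lies between the finger pads; the fingertips stand 17 mm ahead of it and the grasp point (between the pads) lies 2 mm behind it (env.tip_extent is the z of the fingertips in the tool frame, in m); z points along the fingers, y is the line along which they close (so a half turn about z gives the same grasp; the last joint's range is limited). The gripper opens to 85 mm and grips with 20 to 120 N. Pads are 22 mm wide; open, the fingers measure 114 mm over their backs; the gripper's body (76 mm by 85 mm) begins 54 mm behind the grasp point. The pads swing forward as they close: fully open they stand 13 mm farther back than shut.
Start: joints at [1.205, 0.276, -0.026, 1.268, 0, 1.467], TCP at [0.162, 0.604, 0.248] pointing down, gripper open.
Joint ranges: [-3.12, 3.12], [-0.85, 1.88], [-1.08, 1.24], [-1.95, 2.15], [-1.57, 1.53], [-3.14, 3.14]. Speed limits (rad/s): [2.57, 2.57, 3.14, 3.14, 3.14, 3.14].

## Interface

Orientations are given as a unit quaternion [x, y, z, w].
In Python, from workcell import env gives the robot as it stands.
- The arm moves only by the tool arm_command, never from a script. Its argument "rows" is a list of rows, each an object with "translation": the shift along the tool's x, y, z in m, a list of three; "turn": the turn, a rotation vector about the tool's x, y, z in degrees, a list of three; "gripper": the closure, from -1 (fully open) to 1 (shut). A call has 1 to 10 rows; each row is the pose to reach, as a shift and turn from the pose commanded when the call began, along the tool's axes at that moment; what a row does not reach only later rows make up. A row lasts 1/12 s, in which the tool goes at most 41.7 mm and 7.16 degrees, less where a joint would pass 70% of its speed; a pose out of reach is approached as far as the arm can. A call with a gripper value outside its range is refused whole. The fingers move at their own pace and stop on an object; "newtons" is the grip in N (left out, the last holds). Time passes only in rows, so rows that repeat a pose let the fingers close. It gives the time, the measured TCP pose, the force, the opening and the grip force at its end, in the units of the state.
- env.get_state(): the state, without advancing time (a new reading comes with each control period).
- env.read_camera(name): name is "side" or "top" or "wrist"; returns the picture (420x560x3 uint8, red, green, blue); there is no depth.
- env.camera_model(name): a dict with "fx", "fy", "cx", "cy" (pixels), "R" (3x3) and "t" (3): a world point X has camera coordinates R X + t; the wrist camera has in their place "tool_from_camera" (4x4, takes a point from camera to tool coordinates, whose origin is the TCP and whose axes are the flange's). Camera axes: x right, y down, z forward; pixel columns grow to the right and rows downward; lengths in m; the calibration is good to about 2 mm. A picture is of the moment at which its call begins: read the wrist's pose just before it. camera_model takes no time and is no camera call.
- env.close_job(): hands the job in; it is judged then, once.
Trained networks look in the newest picture that a camera, given by its name, has taken for a name from the list of things; names that differ only in an ending like _2 or _b are one class to them, and where a whole thing is asked for, a point or a joint stands for the part that bears it (a point fixed in the world has none). Each returns a list of dicts, best first, with "score" (0 to 1); they miss things now and then, are a little off and sometimes report something else, mostly with a low value. They report only what shows in the picture. A call takes as long as a camera call. They do not tell look-alikes from the thing itself.
- env.boxes_of(camera, name): "extent" ([left, top, right, bottom] in pixels, round what is visible of it).
The state is a dict: "time": time; "joint_pos": joint angles; "qvel": joint speeds; "joint_torque": joint torques, N m; "tcp_pos": TCP position; "eef_rot": TCP orientation; "force": force on the tool from outside, world axes, zero at the start; "wrist_torque": the same for the moment, N m; "grip_width": opening from 0.0 (shut) to 1.0 (fully open); "finger_force": force on a finger pad.
Only numpy, scipy, OpenCV 4.12 (cv2) and the standard library are available. Lean on these libraries where they do the work, as an engineer would, in place of code of your own. Each camera call takes 0.05 s, during which the arm holds its last target. There are 200 camera calls.

## Task

Take the slim carton off the top of the low wooden shelf and lay it down gently in the cream tray while the tray still stands clear of the shelf. Then slide the loaded tray, grip tab trailing, in under the shelf between its two side runners until the tray's nose rests against the back stop. Leave the vase, the jar and the big carton standing where they are.

Things in the scene. Friction and masses are not known exactly. Their poses are not given: they have to be found in the camera images.
- shelf: Low dark wooden shelf fixed to the table: a board 200 mm (its x) by 170 mm (its y) by 15 mm thick, underside 65 mm and top 80 mm above the table, on two side runners and four corner posts (both 12 mm thick; runners 25 mm high). Origin at table height below the board's centre. The bay beneath is open on the shelf's -y side, 162 mm wide between runners; axis +y points into the bay.
- bay_mouth (a point): Point at table height in the middle of the bay's mouth, under the board's open (-y) edge, 85 mm from the shelf's origin; axes as the shelf.
- bay_stop (a point): Point at table height in the middle of the inner face of the back stop (a batten 30 mm high across the bay), 155 mm beyond bay_mouth.
- tray: Loose cream plastic tray, 150 mm (its x) by 190 mm (its y) by 40 mm high, walls and floor 5 mm thick, about 0.3 kg, standing on the table in front of the bay. Origin at the centre of its underside. Its nose is the +y end; an upright grip tab 12 mm thick (x) sticks out 61 mm from the other end (y -95 mm to -156 mm), 10 mm to 52 mm above the table.
- tray_tab (a point): Where to grip the tab: 130 mm behind the tray's origin (its -y), 40 mm above the table; pinch across the tray's x.
- tray_nose (a point): Middle of the nose's outer face, at the underside, 95 mm ahead of the tray's origin.
- carton: Loose slim cardboard carton, 50 mm (its x) by 110 mm (its y) by 45 mm high, about 0.18 kg, lying on top of the shelf board. Origin at the centre of its underside.
- carton_center (a point): Centre of the slim carton, 22.5 mm above its underside.
- big_carton: Bystander: cardboard carton 100 mm by 140 mm by 70 mm high on the table at the robot's left; origin at the centre of its underside.
- glass_vase: Bystander: green glass vase, 140 mm high, 80 mm across the rim, standing beside or beyond the shelf; origin at the centre of its underside.
- stone_jar: Bystander: stoneware jar, 110 mm high, 96 mm across, standing beside or beyond the shelf; origin at the centre of its underside.
There are look-alikes about, which are no part of the job. Leave any turquoise look-alike of the carton alone.

How it is judged:
By the outcome, as a careful person would: the job done as asked, in the order asked, and still so for the second after the job is handed in, with the robot touching nothing.
It also fails if it takes over 67 s, if anything falls off the work surface, if the arm or the gripper's body presses on something with over 40 N, if the wrist force passes 120 N, or if a joint passes its speed limit or range.

## Working session

There is one attempt and no reset: what is moved stays moved. The work goes in short steps, Python scripts to look and compute and a tool call to move; the robot and the scene stay as the last step left them, time stands still between calls to the robot, and variables do not carry over. Pictures are saved under pics/ and viewed, at most 10 in all, crops included, and the job is handed in when it is done.

Besides the shell and the picture viewer there is one more tool, called after "Emit:" as a command line: name --argument value ..., lists and objects as JSON in quotes. arm_command: Moves the arm, as the interface text tells. Its arguments: {"type":"object","properties":{"rows":{"type":"array"},"newtons":{"type":"number"}},"required":["rows"]}

```bash
mkdir -p pics; cat > h.py <<'E'
import numpy as np, cv2
from workcell import env
from scipy.spatial.transform import Rotation as Rot
def cam(n):
    m=env.camera_model(n); 
    if n=='wrist':
        s=env.get_state(); T=np.eye(4); T[:3,:3]=Rot.from_quat(s['eef_rot']).as_matrix(); T[:3,3]=s['tcp_pos']
        C=np.linalg.inv(T@np.array(m['tool_from_camera'])); R,t=C[:3,:3],C[:3,3]
    else: R,t=np.array(m['R']),np.array(m['t'])
    return m,R,t
def at(n,u,v,z):  # pixel -> world at height z
    m,R,t=cam(n); d=R.T@np.array([(u-m['cx'])/m['fx'],(v-m['cy'])/m['fy'],1]); c=-R.T@t
    return c+d*(z-c[2])/d[2]
def px(n,X):
    m,R,t=cam(n); p=R@np.array(X)+t; return np.array([m['cx']+m['fx']*p[0]/p[2],m['cy']+m['fy']*p[1]/p[2]])
def save(n,f):
    im=env.read_camera(n); cv2.imwrite('pics/'+f,im[:,:,::-1]); return im
E
python3 - <<'E'
from h import *
s=env.get_state(); print({k:np.round(v,3) for k,v in s.items()},env.tip_extent)
a=save('top','top0.png'); b=save('side','side0.png')
cv2.imwrite('pics/both0.png',cv2.resize(np.vstack([a,b])[:,:,::-1],None,fx=.7,fy=.7))
for c in('top','side'):
  m,R,t=cam(c); print(c,np.round(-R.T@t,3))
  for n in('shelf','tray','tray_tab','carton','big_carton','glass_vase','stone_jar'):
    print(c,n,[(np.round(d['extent']).astype(int).tolist(),round(d['score'],2)) for d in env.boxes_of(c,n)])
E
```

```text
{'time': np.float64(0.0), 'joint_pos': array([ 1.205,  0.277, -0.028,  1.268,  0.   ,  1.467]), 'qvel': array([ 0.001,  0.001, -0.001, -0.002, -0.   , -0.   ]), 'joint_torque': array([ 0.0000e+00, -4.4551e+01,  2.9520e+01,  1.6000e-02, -0.0000e+00,
        0.0000e+00]), 'tcp_pos': array([0.162, 0.603, 0.247]), 'eef_rot': array([ 0.131,  0.991, -0.001, -0.   ]), 'force': array([0.437, 1.475, 0.142]), 'wrist_torque': array([-0.04 , -0.02 ,  0.036]), 'finger_force': np.float64(0.0), 'grip_width': np.float64(1.0)} 0.017
top [0.394 0.01  1.283]
top shelf [([191, 157, 256, 226], 0.65)]
top tray [([132, 188, 164, 220], 0.23)]
top tray_tab [([316, 189, 402, 246], 0.87)]
top carton [([162, 119, 198, 146], 0.89), ([217, 242, 234, 276], 0.72), ([198, 188, 236, 221], 0.63)]
top big_carton [([133, 277, 193, 322], 0.66)]
top glass_vase [([223, 102, 250, 140], 0.96), ([316, 186, 403, 248], 0.59)]
top stone_jar [([130, 186, 162, 220], 0.75)]
side [ 0.029 -0.571  0.994]
side shelf [([188, 134, 288, 220], 0.88)]
side tray [([270, 244, 385, 332], 0.78)]
side tray_tab [([269, 246, 389, 339], 0.89), ([210, 142, 237, 186], 0.56)]
side carton [([244, 107, 271, 139], 0.86), ([210, 146, 236, 185], 0.75), ([157, 194, 201, 234], 0.74)]
side big_carton [([76, 163, 133, 231], 0.92)]
side glass_vase [([296, 112, 326, 169], 0.74)]
side stone_jar [([162, 113, 201, 156], 0.66), ([196, 133, 290, 216], 0.62)]
```

View pics/top0.png

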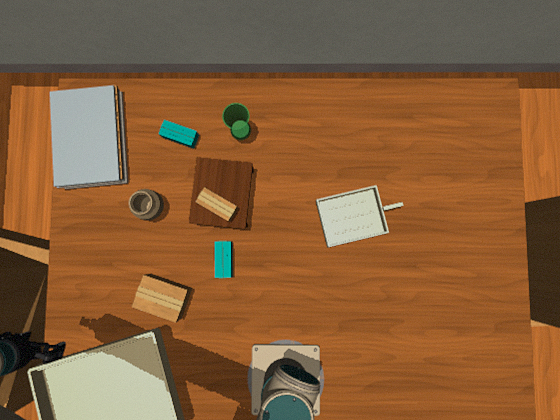

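View pics/side0.png

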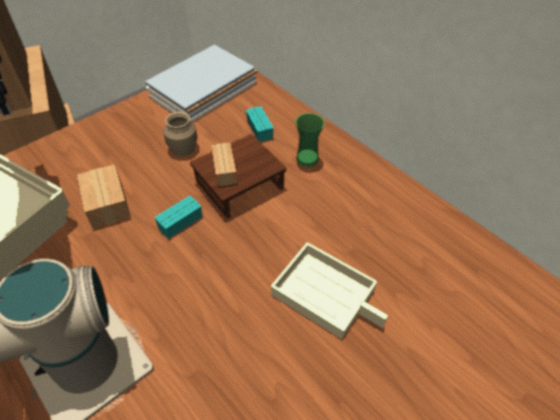

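The top view shows three slim cartons. The tan one at (216,204) lies on the shelf board, and the turquoise ones at (179,133) and (223,259) stand on the table. Only the tan one fits "on top of the shelf". I'll confirm that with an enlarged crop and measure by colour segmentation.

```bash
python3 - <<'E'
from h import *
im=cv2.imread('pics/top0.png'); 
cv2.imwrite('pics/crop0.png',cv2.resize(im[85:255,120:410],None,fx=2.7,fy=2.7,interpolation=cv2.INTER_CUBIC))
hsv=cv2.cvtColor(im,cv2.COLOR_BGR2HSV)
for n,(u,v) in dict(shelf=(215,175),shelf2=(240,215),carton=(212,206),carton2=(222,202),tray=(350,225),rim=(326,240),table=(290,200)).items(): print(n,hsv[v,u],im[v,u])
m,R,t=cam('top'); print(m['fx'],R.round(2).tolist())
E
```

```text
shelf [ 12 175 112] [ 35  65 112]
shelf2 [ 10 175  96] [30 53 96]
carton [ 21 107 188] [109 163 188]
carton2 [ 18 133 193] [ 92 152 193]
tray [ 36  24 209] [189 209 205]
rim [ 45  19 135] [125 135 130]
table [ 14 190 166] [ 42  99 166]
407.6725452124074 [[0.01, -1.0, -0.01], [-1.0, -0.0, -0.09], [0.09, 0.01, -1.0]]
```

View pics/crop0.png

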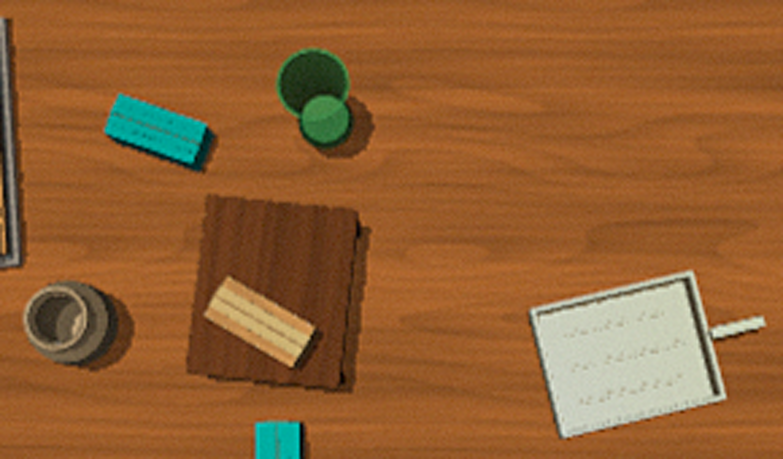

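The crop confirms it: the tan carton on the board is at crop (260,322), the tray at (627,355) has its tab to the right, and the turquoise ones stand on the table. Next I fit the poses.

```bash
cat >> h.py <<'E'
from scipy.optimize import least_squares
def fit(n,quad,sx,sy,z,yaw0):
    """pose x,y,yaw of rectangle sx,sy at height z from 4 pixel corners (any order)"""
    P=np.array([at(n,u,v,z)[:2] for u,v in quad]); c=P.mean(0); L=np.array([[1,1],[1,-1],[-1,-1],[-1,1]])*[sx/2,sy/2]
    def r(p):
        a=p[2]; Q=p[:2]+L@np.array([[np.cos(a),np.sin(a)],[-np.sin(a),np.cos(a)]])
        return Q
    def res(p):
        Q=r(p); D=np.linalg.norm(P[:,None]-Q[None],axis=2); return (P-Q[D.argmin(1)]).ravel()
    s=least_squares(res,[*c,yaw0]); return s.x, np.sqrt((s.fun**2).mean()*2), P
E
python3 - <<'E'
from h import *
o=np.array([120,85]); q=lambda L:[np.array(p)/2.7+o for p in L]
for n,Q,sx,sy,z,y in (('shelf',q([(208,196),(357,210),(340,388),(188,373)]),.2,.17,.08,-.1),('tray',q([(530,310),(692,272),(724,400),(562,437)]),.15,.19,.04,.23),('carton',q([(228,277),(316,330),(293,367),(206,313)]),.05,.11,.125,-.5)):
  p,e,P=fit('top',Q,sx,sy,z,y); print(n,p.round(4),np.degrees(p[2]).round(1),'rms',e.round(4)); print([np.linalg.norm(P[i]-P[i-1]).round(3) for i in range(4)])
for u,v in ((765,322),(711,333)): print('tab',at('top',u/2.7+120,v/2.7+85,.052).round(4))
E
```

```text
shelf [ 0.5586  0.1914 -0.0887] -5.1 rms 0.0016
[np.float64(0.198), np.float64(0.167), np.float64(0.198), np.float64(0.168)]
tray [ 0.4934 -0.2043  0.2328] 13.3 rms 0.0014
[np.float64(0.148), np.float64(0.189), np.float64(0.149), np.float64(0.187)]
carton [ 0.5197  0.1973 -0.5415] -31.0 rms 0.0024
[np.float64(0.045), np.float64(0.11), np.float64(0.046), np.float64(0.109)]
tab [ 0.5294 -0.3568  0.052 ]
tab [ 0.5168 -0.2963  0.052 ]
```

```bash
cat >> h.py <<'E'
def go(x,y,z,yaw):
    """tool-frame shift/turn from measured pose to tool-down pose, tool y line at yaw (deg, world)"""
    s=env.get_state(); R0=Rot.from_quat(s['eef_rot']); a=np.radians(yaw)
    ty=np.array([np.cos(a),np.sin(a),0]); tz=np.array([0,0,-1.]); Rt=Rot.from_matrix(np.c_[np.cross(ty,tz),ty,tz])
    print('t',(R0.inv().apply(np.array([x,y,z])-s['tcp_pos'])).round(4),'turn',np.degrees((R0.inv()*Rt).as_rotvec()).round(2))
E
python3 - <<'E'
from h import *
go(.52,.197,.26,149)
E
```

```text
t [-0.451  -0.2997 -0.0117] turn [  0.     0.   -74.06]
```

Emit:
arm_command --rows '[{"translation": [-0.04,-0.027,-0.01],"turn": [0,0,-7],"gripper": -1},{"translation": [-0.451,-0.3,-0.012],"turn": [0,0,-74],"gripper": -1},{"translation": [-0.451,-0.3,-0.012],"turn": [0,0,-74],"gripper": -1},{"translation": [-0.451,-0.3,-0.012],"turn": [0,0,-74],"gripper": -1},{"translation": [-0.451,-0.3,-0.012],"turn": [0,0,-74],"gripper": -1},{"translation": [-0.451,-0.3,-0.012],"turn": [0,0,-74],"gripper": -1},{"translation": [-0.451,-0.3,-0.012],"turn": [0,0,-74],"gripper": -1},{"translation": [-0.451,-0.3,-0.012],"turn": [0,0,-74],"gripper": -1},{"translation": [-0.451,-0.3,-0.012],"turn": [0,0,-74],"gripper": -1},{"translation": [-0.451,-0.3,-0.012],"turn": [0,0,-74],"gripper": -1}]'

```text
time: 1.63
tcp_pos: [0.4173, 0.314, 0.2595]
eef_rot: [-0.432, 0.902, 0.0, 0.0]
force: [0.5, 0.1, -0.1]
grip_width: 1.0
finger_force: 0.0
```

```bash
python3 - <<'E'
from h import *
s=env.get_state(); print(s['time'],s['tcp_pos'],s['joint_pos'])
go(.52,.197,.26,149)
E
```

```text
1.6333 [0.41730777 0.31396672 0.25953379] [ 5.21168974e-01  8.77758877e-02 -2.30898147e-01  1.25141379e+00
  3.15502590e-05 -3.73092956e-01]
t [ 0.0269 -0.1533 -0.0004] turn [-0.02  0.04 -7.76]
```

Emit:
arm_command --rows '[{"translation": [0.0215,-0.123,0],"turn": [0,0,-2.4],"gripper": -1},{"translation": [0.0215,-0.123,0],"turn": [0,0,-2.4],"gripper": -1},{"translation": [0.0215,-0.123,0],"turn": [0,0,-2.4],"gripper": -1},{"translation": [0.0215,-0.123,0],"turn": [0,0,-2.4],"gripper": -1},{"translation": [0.0215,-0.123,0],"turn": [0,0,-2.4],"gripper": -1},{"translation": [0.0215,-0.123,0],"turn": [0,0,-2.4],"gripper": -1}]'

```text
time: 2.13
tcp_pos: [0.498, 0.2212, 0.2591]
eef_rot: [-0.448, 0.894, 0.0, -0.0]
force: [-0.5, 0.2, 0.9]
grip_width: 1.001
finger_force: 0.0
```

```bash
python3 - <<'E'
from h import *
s=env.get_state(); print(s['time'],s['tcp_pos'],s['qvel'].round(3))
im=save('wrist','w1.png'); print(env.boxes_of('wrist','carton')[:3])
go(.52,.197,.26,149)
for dx,dy in ((1,1),(1,-1),(-1,-1),(-1,1)):
  a=-.5415; c,s_=np.cos(a),np.sin(a); x,y=dx*.025,dy*.055
  print(px('wrist',[.5197+c*x-s_*y,.1973+s_*x+c*y,.125]).round(1))
E
```

```text
2.1333 [0.49801361 0.22120213 0.25914519] [ 0.033 -0.008 -0.008  0.    -0.003 -0.003]
[{'extent': [171.1, 322.4, 217.3, 391.7], 'score': 0.9}, {'extent': [207.2, 129.2, 285.8, 266.5], 'score': 0.71}, {'extent': [316.4, 12.6, 448.9, 130.8], 'score': 0.6}]
t [ 0.0067 -0.0332 -0.0008] turn [ 0.03 -0.01 -5.6 ]
[223.5 264.7]
[201.5 131.4]
[267.9 124.7]
[282.6 259.5]
```

View pics/w1.png

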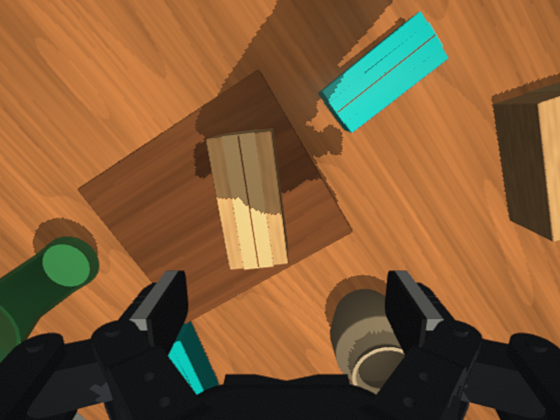

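The tan carton's top face has corners near (208,138), (272,130), (287,262) and (230,268). The prediction is within 5 px. The turquoise one at (384,72) is on the table. I refine with these corners.

```bash
python3 - <<'E'
from h import *
p,e,P=fit('wrist',[(208,138),(272,130),(287,262),(230,268)],.05,.11,.125,-.54); print(p.round(4),np.degrees(p[2]),e,[np.linalg.norm(P[i]-P[i-1]).round(3) for i in range(4)])
p2,e,P=fit('wrist',[(79,187),(260,70),(352,232),(163,345)],.2,.17,.08,-.09); print('shelf3corners?',p2.round(4),e)
go(p[0],p[1],.18,np.degrees(p[2])+180)
E
```

```text
[ 0.5185  0.2026 -0.5314] -30.444813608552895 0.001137460499010357 [np.float64(0.108), np.float64(0.049), np.float64(0.109), np.float64(0.048)]
shelf3corners? [ 0.5671  0.1989 -0.132 ] 0.01514454129204032
t [ 0.0031 -0.0286  0.0792] turn [ 0.03 -0.01 -6.15]
```

Emit:
arm_command --rows '[{"translation": [0.0015,-0.03,0.02],"turn": [0,0,-6.1],"gripper": -1},{"translation": [0.0015,-0.03,0.05],"turn": [0,0,-6.1],"gripper": -1},{"translation": [0.0015,-0.03,0.079],"turn": [0,0,-6.1],"gripper": -1},{"translation": [0.0015,-0.03,0.079],"turn": [0,0,-6.1],"gripper": -1},{"translation": [0.0015,-0.03,0.079],"turn": [0,0,-6.1],"gripper": -1},{"translation": [0.0015,-0.03,0.079],"turn": [0,0,-6.1],"gripper": -1}]'

```text
time: 2.73
tcp_pos: [0.5216, 0.2032, 0.1816]
eef_rot: [-0.496, 0.868, -0.0, 0.001]
force: [-0.2, 0.3, 0.0]
grip_width: 1.003
finger_force: 0.0
```

```bash
python3 - <<'E'
from h import *
go(.519,.2005,.105,149.5)
print([ (p.round(4),e.round(4)) for p,e,P in [fit('top',[(197,157.6),(252.2,162.8),(245.9,228.7),(189.6,223.1)],.2,.17,.08,-.09)]])
E
```

```text
t [0.0037 0.0009 0.0766] turn [-0.06  0.06  0.01]
[(array([ 0.5586,  0.1914, -0.0889]), np.float64(0.0016))]
```

Now I descend and close gently.

Emit:
arm_command --rows '[{"translation": [0.0035,0.001,0.02],"turn": [0,0,0],"gripper": -1},{"translation": [0.0035,0.001,0.04],"turn": [0,0,0],"gripper": -1},{"translation": [0.0035,0.001,0.06],"turn": [0,0,0],"gripper": -1},{"translation": [0.0035,0.001,0.07],"turn": [0,0,0],"gripper": -1},{"translation": [0.0035,0.001,0.076],"turn": [0,0,0],"gripper": -1},{"translation": [0.0035,0.001,0.076],"turn": [0,0,0],"gripper": -1},{"translation": [0.0035,0.001,0.076],"turn": [0,0,0],"gripper": 0.2},{"translation": [0.0035,0.001,0.076],"turn": [0,0,0],"gripper": 0.4},{"translation": [0.0035,0.001,0.076],"turn": [0,0,0],"gripper": 0.6},{"translation": [0.0035,0.001,0.076],"turn": [0,0,0],"gripper": 0.6}]' --newtons 25

```text
time: 3.57
tcp_pos: [0.52, 0.2, 0.1057]
eef_rot: [-0.496, 0.869, -0.0, 0.001]
force: [-0.1, 1.5, 3.1]
grip_width: 0.581
finger_force: 27.9
```

Emit:
arm_command --rows '[{"translation": [0,0,0],"turn": [0,0,0],"gripper": 0.6},{"translation": [0,0,0],"turn": [0,0,0],"gripper": 0.6},{"translation": [0,0,0],"turn": [0,0,0],"gripper": 0.6}]'

```text
time: 3.82
tcp_pos: [0.52, 0.2, 0.1057]
eef_rot: [-0.496, 0.869, -0.0, 0.001]
force: [-1.1, 0.1, 5.9]
grip_width: 0.58
finger_force: 28.0
```

The opening of 0.58 × 85 mm ≈ 49 mm matches the carton. Lifting.

Emit:
arm_command --rows '[{"translation": [0,0,-0.01],"turn": [0,0,0],"gripper": 0.6},{"translation": [0,0,-0.025],"turn": [0,0,0],"gripper": 0.6},{"translation": [0,0,-0.045],"turn": [0,0,0],"gripper": 0.6},{"translation": [0,0,-0.07],"turn": [0,0,0],"gripper": 0.6},{"translation": [0,0,-0.09],"turn": [0,0,0],"gripper": 0.6},{"translation": [0,0,-0.1],"turn": [0,0,0],"gripper": 0.6},{"translation": [0,0,-0.1],"turn": [0,0,0],"gripper": 0.6}]' --newtons 35

```text
time: 4.4
tcp_pos: [0.5205, 0.2, 0.2071]
eef_rot: [-0.496, 0.869, -0.001, 0.002]
force: [0.3, -0.4, -1.3]
grip_width: 0.581
finger_force: 37.4
```

```bash
python3 - <<'E'
from h import *
go(.4934,-.2043,.2,193.3)
E
```

```text
t [ 0.3618 -0.1824  0.0065] turn [ -0.27   0.11 -43.89]
```

Emit:
arm_command --rows '[{"translation": [0.018,-0.009,0],"turn": [0,0,-2.2],"gripper": 0.6},{"translation": [0.045,-0.023,0],"turn": [0,0,-5.5],"gripper": 0.6},{"translation": [0.08,-0.04,0],"turn": [0,0,-10],"gripper": 0.6},{"translation": [0.115,-0.058,0],"turn": [0,0,-14],"gripper": 0.6},{"translation": [0.15,-0.076,0],"turn": [0,0,-18],"gripper": 0.6},{"translation": [0.185,-0.093,0],"turn": [0,0,-22],"gripper": 0.6},{"translation": [0.22,-0.111,0],"turn": [0,0,-27],"gripper": 0.6},{"translation": [0.25,-0.126,0],"turn": [0,0,-31],"gripper": 0.6},{"translation": [0.275,-0.139,0],"turn": [0,0,-34],"gripper": 0.6},{"translation": [0.29,-0.146,0],"turn": [0,0,-36],"gripper": 0.6}]'

```text
time: 5.23
tcp_pos: [0.4955, -0.127, 0.2025]
eef_rot: [0.74, -0.673, -0.001, 0.001]
force: [-0.5, 0.7, -0.6]
grip_width: 0.577
finger_force: 37.2
```

```bash
python3 - <<'E'
from h import *
s=env.get_state(); print(s['tcp_pos'],s['qvel'].round(2),s['grip_width'])
im=save('wrist','w2.png')
p=np.array([.4934,-.2043]);a=.2328;c,s_=np.cos(a),np.sin(a)
for dx,dy in ((1,1),(1,-1),(-1,-1),(-1,1)):
  x,y=dx*.075,dy*.095; print(px('wrist',[p[0]+c*x-s_*y,p[1]+s_*x+c*y,.04]).round(1))
go(.4934,-.2043,.2,193.3)
E
```

```text
[ 0.49554109 -0.12697045  0.20246931] [-0.35  0.04  0.05  0.02  0.03 -0.75] 0.577041209117665
[227.4 229.7]
[179.1  -9. ]
[381.2 -41.7]
[393.8 207.4]
t [0.0751 0.0092 0.0027] turn [ 0.18 -0.1  -7.97]
```

View pics/w2.png

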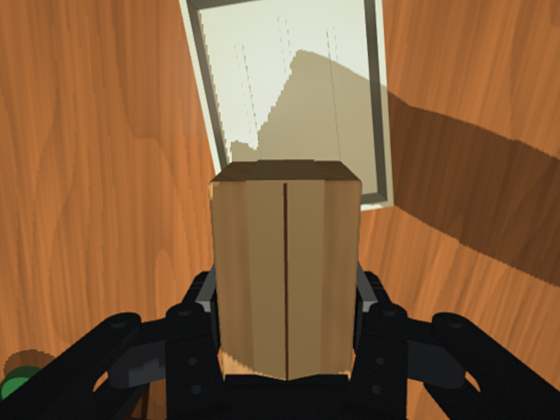

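The carton is held level, and the tray's corner at (393,207) matches the prediction (394,207). Continuing over the tray.

Emit:
arm_command --rows '[{"translation": [0.025,0.003,0],"turn": [0,0,-3],"gripper": 0.6},{"translation": [0.05,0.006,0],"turn": [0,0,-6],"gripper": 0.6},{"translation": [0.068,0.009,0],"turn": [0,0,-8],"gripper": 0.6},{"translation": [0.07,0.009,0],"turn": [0,0,-8],"gripper": 0.6},{"translation": [0.07,0.009,0],"turn": [0,0,-8],"gripper": 0.6},{"translation": [0.07,0.009,0],"turn": [0,0,-8],"gripper": 0.6}]'

```text
time: 5.78
tcp_pos: [0.4937, -0.1938, 0.203]
eef_rot: [0.785, -0.62, -0.001, -0.0]
force: [0.0, -0.2, -1.4]
grip_width: 0.581
finger_force: 37.3
```

```bash
python3 - <<'E'
from h import *
s=env.get_state(); print(s['tcp_pos'],s['qvel'].round(2))
go(.4934,-.2043,.0305,193.3)
E
```

```text
[ 0.49372405 -0.19384269  0.20302382] [ 0.01 -0.01  0.    0.   -0.   -0.01]
t [0.0105 0.0024 0.1725] turn [0.1  0.13 0.07]
```

Emit:
arm_command --rows '[{"translation": [0.004,0.001,0.015],"turn": [0,0,0],"gripper": 0.6},{"translation": [0.008,0.002,0.035],"turn": [0,0,0],"gripper": 0.6},{"translation": [0.0105,0.0025,0.06],"turn": [0,0,0],"gripper": 0.6},{"translation": [0.0105,0.0025,0.085],"turn": [0,0,0],"gripper": 0.6},{"translation": [0.0105,0.0025,0.11],"turn": [0,0,0],"gripper": 0.6},{"translation": [0.0105,0.0025,0.13],"turn": [0,0,0],"gripper": 0.6},{"translation": [0.0105,0.0025,0.145],"turn": [0,0,0],"gripper": 0.6},{"translation": [0.0105,0.0025,0.155],"turn": [0,0,0],"gripper": 0.6},{"translation": [0.0105,0.0025,0.158],"turn": [0,0,0],"gripper": 0.6},{"translation": [0.0105,0.0025,0.158],"turn": [0,0,0],"gripper": 0.6}]'

```text
time: 6.62
tcp_pos: [0.494, -0.2046, 0.0455]
eef_rot: [0.785, -0.619, -0.001, 0.0]
force: [-0.4, -0.2, -0.2]
grip_width: 0.58
finger_force: 37.4
```

Emit:
arm_command --rows '[{"translation": [0,0,0.003],"turn": [0,0,0],"gripper": 0.6},{"translation": [0,0,0.006],"turn": [0,0,0],"gripper": 0.6},{"translation": [0,0,0.008],"turn": [0,0,0],"gripper": 0.6},{"translation": [0,0,0.01],"turn": [0,0,0],"gripper": 0.6},{"translation": [0,0,0.0115],"turn": [0,0,0],"gripper": 0.6},{"translation": [0,0,0.0115],"turn": [0,0,0],"gripper": 0.6}]'

```text
time: 7.12
tcp_pos: [0.4944, -0.2057, 0.0346]
eef_rot: [0.785, -0.62, -0.0, 0.0]
force: [0.1, 0.6, -2.3]
grip_width: 0.581
finger_force: 37.4
```

Emit:
arm_command --rows '[{"translation": [0,0,0.001],"turn": [0,0,0],"gripper": 0.6},{"translation": [0,0,0.002],"turn": [0,0,0],"gripper": 0.6},{"translation": [0,0,0.003],"turn": [0,0,0],"gripper": 0.6},{"translation": [0,0,0.003],"turn": [0,0,0],"gripper": 0.6}]'

```text
time: 7.45
tcp_pos: [0.4944, -0.2056, 0.0315]
eef_rot: [0.785, -0.62, -0.0, 0.0]
force: [0.0, 0.5, -1.5]
grip_width: 0.576
finger_force: 37.4
```

Emit:
arm_command --rows '[{"translation": [0,0,0.0005],"turn": [0,0,0],"gripper": 0.6},{"translation": [0,0,0.001],"turn": [0,0,0],"gripper": 0.6},{"translation": [0,0,0.001],"turn": [0,0,0],"gripper": 0.6}]'

```text
time: 7.7
tcp_pos: [0.4946, -0.2057, 0.0309]
eef_rot: [0.785, -0.62, 0.0, 0.0]
force: [0.1, -0.4, -0.9]
grip_width: 0.577
finger_force: 37.5
```

Emit:
arm_command --rows '[{"translation": [0,0,0.0005],"turn": [0,0,0],"gripper": 0.6},{"translation": [0,0,0.001],"turn": [0,0,0],"gripper": 0.6},{"translation": [0,0,0.001],"turn": [0,0,0],"gripper": 0.6}]'

```text
time: 7.95
tcp_pos: [0.4946, -0.2057, 0.0308]
eef_rot: [0.785, -0.62, 0.0, 0.0]
force: [-2.9, 0.4, 7.6]
grip_width: 0.58
finger_force: 38.2
```

Contact (7.6 N). Release gently, only partly open inside the tray, and rise.

Emit:
arm_command --rows '[{"translation": [0,0,-0.0005],"turn": [0,0,0],"gripper": -0.1},{"translation": [0,0,-0.0005],"turn": [0,0,0],"gripper": -0.3},{"translation": [0,0,-0.0005],"turn": [0,0,0],"gripper": -0.6},{"translation": [0,0,-0.0005],"turn": [0,0,0],"gripper": -0.6},{"translation": [0,0,-0.0005],"turn": [0,0,0],"gripper": -0.6},{"translation": [0,0,-0.0005],"turn": [0,0,0],"gripper": -0.6}]'

```text
time: 8.45
tcp_pos: [0.4946, -0.2057, 0.0301]
eef_rot: [0.785, -0.62, -0.0, -0.0]
force: [0.1, 0.6, 0.9]
grip_width: 0.801
finger_force: 0.0
```

Emit:
arm_command --rows '[{"translation": [0,0,-0.01],"turn": [0,0,0],"gripper": -0.6},{"translation": [0,0,-0.03],"turn": [0,0,0],"gripper": -0.6},{"translation": [0,0,-0.06],"turn": [0,0,0],"gripper": -0.6},{"translation": [0,0,-0.09],"turn": [0,0,0],"gripper": -0.6},{"translation": [0,0,-0.12],"turn": [0,0,0],"gripper": -0.6},{"translation": [0,0,-0.15],"turn": [0,0,0],"gripper": -0.6},{"translation": [0.03,0,-0.17],"turn": [0,0,0],"gripper": -0.6},{"translation": [0.03,0,-0.17],"turn": [0,0,0],"gripper": -0.6},{"translation": [0.03,0,-0.17],"turn": [0,0,0],"gripper": -0.6}]'

```text
time: 9.2
tcp_pos: [0.5031, -0.2366, 0.203]
eef_rot: [0.784, -0.62, 0.003, -0.0]
force: [-1.0, -0.0, 0.7]
grip_width: 0.801
finger_force: 0.0
```

```bash
python3 - <<'E'
from h import *
s=env.get_state(); print(s['tcp_pos'],s['qvel'].round(2))
R=Rot.from_quat(s['eef_rot']).as_matrix(); print(R.round(2).tolist())
im=save('wrist','w3.png')
# tab prediction
a=.2328;p=np.array([.4934,-.2043]);yd=np.array([-np.sin(a),np.cos(a)]); tab=p-.13*yd; print('tab',tab,px('wrist',[*tab,.052]).round(0))
go(tab[0],tab[1],.2,193.3)
E
```

```text
[ 0.50314037 -0.23657313  0.20297647] [ 0.01  0.02 -0.08  0.01  0.01  0.  ]
[[0.23, -0.97, 0.0], [-0.97, -0.23, -0.0], [0.0, -0.0, -1.0]]
tab [ 0.52339138 -0.33079315] [287.  77.]
t [0.098  0.001  0.0011] turn [-0.05 -0.04  0.07]
```

View pics/w3.png

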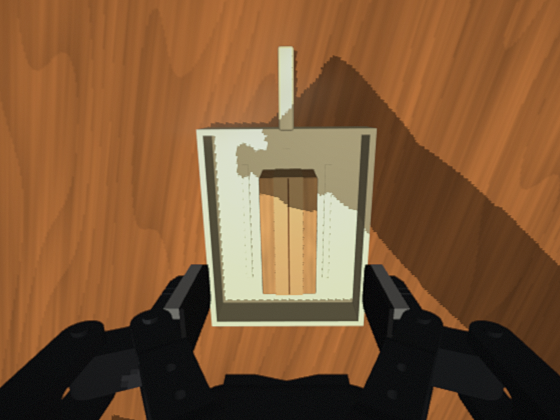

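The carton lies flat and centred in the tray, at (288,232). The tab's top is centred at about x = 287, as predicted. I refine the tray pose and go to the tab.

```bash
python3 - <<'E'
from h import *
p,e,P=fit('wrist',[(197,130),(376,128),(363,324),(212,326)],.15,.19,.04,.23); print(p.round(4),np.degrees(p[2]).round(2),e.round(4))
print('tab end, root',at('wrist',286,47,.052),at('wrist',287,130,.052))
E
```

```text
[ 0.4921 -0.2014  0.2423] 13.88 0.0016
tab end, root [ 0.52850658 -0.35056666  0.052     ] [ 0.5139089  -0.29264094  0.052     ]
```

Emit:
arm_command --rows '[{"translation": [0.03,0,0],"turn": [0,0,0],"gripper": -0.6},{"translation": [0.06,0.001,0.02],"turn": [0,0,0],"gripper": -0.6},{"translation": [0.09,0.001,0.05],"turn": [0,0,0],"gripper": -0.6},{"translation": [0.098,0.001,0.08],"turn": [0,0,0],"gripper": -0.6},{"translation": [0.098,0.001,0.105],"turn": [0,0,0],"gripper": -0.6},{"translation": [0.098,0.001,0.11],"turn": [0,0,0],"gripper": -0.6},{"translation": [0.098,0.001,0.11],"turn": [0,0,0],"gripper": -0.6}]'

```text
time: 9.83
tcp_pos: [0.5202, -0.3276, 0.0864]
eef_rot: [0.785, -0.62, -0.005, -0.0]
force: [-0.6, 0.9, 0.6]
grip_width: 0.801
finger_force: 0.0
```

```bash
python3 - <<'E'
from h import *
s=env.get_state(); print(s['tcp_pos'],s['qvel'].round(2))
go(.5234,-.3308,.038,193.3)
E
```

```text
[ 0.52019731 -0.3276433   0.08640195] [ 0.01 -0.05  0.06  0.01 -0.   -0.  ]
t [ 0.0042 -0.0026  0.0484] turn [0.32 0.42 0.12]
```

Emit:
arm_command --rows '[{"translation": [0.003,-0.003,0.015],"turn": [0.3,0.4,0],"gripper": -0.6},{"translation": [0.003,-0.003,0.03],"turn": [0.3,0.4,0],"gripper": -0.6},{"translation": [0.003,-0.003,0.042],"turn": [0.3,0.4,0],"gripper": -0.6},{"translation": [0.003,-0.003,0.048],"turn": [0.3,0.4,0],"gripper": -0.6},{"translation": [0.003,-0.003,0.048],"turn": [0.3,0.4,0],"gripper": -0.6},{"translation": [0.003,-0.003,0.048],"turn": [0.3,0.4,0],"gripper": -0.2},{"translation": [0.003,-0.003,0.048],"turn": [0.3,0.4,0],"gripper": 0.2},{"translation": [0.003,-0.003,0.048],"turn": [0.3,0.4,0],"gripper": 0.6},{"translation": [0.003,-0.003,0.048],"turn": [0.3,0.4,0],"gripper": 1},{"translation": [0.003,-0.003,0.048],"turn": [0.3,0.4,0],"gripper": 1}]' --newtons 40

```text
time: 10.67
tcp_pos: [0.5273, -0.3331, 0.0431]
eef_rot: [0.785, -0.62, 0.005, 0.0]
force: [-0.7, 0.2, 1.7]
grip_width: 0.127
finger_force: 41.7
```

Emit:
arm_command --rows '[{"translation": [0,0,0],"turn": [0,0,0],"gripper": 1},{"translation": [0,0,0],"turn": [0,0,0],"gripper": 1},{"translation": [0,0,0],"turn": [0,0,0],"gripper": 1}]'

```text
time: 10.92
tcp_pos: [0.5273, -0.3331, 0.0431]
eef_rot: [0.785, -0.62, 0.005, 0.0]
force: [-0.4, 0.1, 5.2]
grip_width: 0.135
finger_force: 42.4
```

```bash
python3 - <<'E'
from h import *
s=env.get_state(); print(s['tcp_pos'],s['finger_force'],s['grip_width'],s['joint_pos'].round(2))
R=Rot.from_quat(s['eef_rot']).as_matrix(); print('yaw tool y',np.degrees(np.arctan2(R[1,1],R[0,1])))
sh=np.array([.5586,.1914]);a=-.0887;yd=np.array([-np.sin(a),np.cos(a)])
for d in (.27,.2,.155): q=sh-d*yd; print(d,q.round(4)); go(q[0],q[1],s['tcp_pos'][2],174.9)
E
```

```text
[ 0.52728667 -0.33314658  0.0431082 ] 42.40789532661438 0.13510720894340175 [-0.67  0.44 -0.26  0.86 -0.   -2.47]
yaw tool y -166.5826787337701
0.27 [ 0.5347 -0.0775]
t [-0.2469 -0.0665 -0.0017] turn [-0.4  -0.42 18.52]
0.2 [ 0.5409 -0.0078]
t [-0.3133 -0.0887 -0.0021] turn [-0.4  -0.42 18.52]
0.155 [0.5449 0.037 ]
t [-0.356  -0.103  -0.0024] turn [-0.4  -0.42 18.52]
```

```bash
python3 - <<'E'
from h import *
go(.5267,-.167,.043,174.9)
for n,b in(('turq near',(217,242,234,276)),): print(n,at('top',b[0],b[1],.045).round(3),at('top',b[2],b[3],.045).round(3))
E
```

```text
t [-0.1617 -0.038  -0.001 ] turn [-0.4  -0.42 18.52]
turq near [0.413 0.207 0.045] [0.311 0.154 0.045]
```

Emit:
arm_command --rows '[{"translation": [-0.008,-0.002,0],"turn": [-0.4,-0.4,1],"gripper": 1},{"translation": [-0.024,-0.006,0],"turn": [-0.4,-0.4,3],"gripper": 1},{"translation": [-0.044,-0.01,0],"turn": [-0.4,-0.4,5],"gripper": 1},{"translation": [-0.066,-0.015,0],"turn": [-0.4,-0.4,7.5],"gripper": 1},{"translation": [-0.088,-0.02,0],"turn": [-0.4,-0.4,10],"gripper": 1},{"translation": [-0.11,-0.026,0],"turn": [-0.4,-0.4,12.5],"gripper": 1},{"translation": [-0.132,-0.031,0],"turn": [-0.4,-0.4,15],"gripper": 1},{"translation": [-0.15,-0.035,0],"turn": [-0.4,-0.4,17],"gripper": 1},{"translation": [-0.16,-0.038,0],"turn": [-0.4,-0.4,18.5],"gripper": 1},{"translation": [-0.162,-0.038,0],"turn": [-0.4,-0.4,18.5],"gripper": 1}]'

```text
time: 11.75
tcp_pos: [0.5282, -0.1673, 0.0431]
eef_rot: [-0.675, 0.738, -0.003, -0.001]
force: [0.4, -4.3, 5.5]
grip_width: 0.129
finger_force: 42.4
```

Emit:
arm_command --rows '[{"translation": [0,0,0],"turn": [0,0,0],"gripper": 1},{"translation": [0,0,0],"turn": [0,0,0],"gripper": 1},{"translation": [0,0,0],"turn": [0,0,0],"gripper": 1}]'

```text
time: 12.0
tcp_pos: [0.5282, -0.1674, 0.0429]
eef_rot: [-0.675, 0.738, -0.002, 0.0]
force: [-1.2, -0.6, 7.3]
grip_width: 0.136
finger_force: 42.6
```

```bash
python3 - <<'E'
from h import *
s=env.get_state(); print(s['tcp_pos'],s['finger_force'],s['grip_width'],s['qvel'].round(2),s['force'])
go(.5267,-.167,.043,174.9)
a=save('top','top2.png'); b=save('side','side2.png')
cv2.imwrite('pics/top2c.png',cv2.resize(a[140:270,170:390,::-1],None,fx=3.6,fy=3.6,interpolation=cv2.INTER_CUBIC))
E
```

```text
[ 0.52820915 -0.16739688  0.04290475] 42.60084092617035 0.13557656919871522 [-0.  0.  0.  0.  0. -0.] [-1.2418248  -0.64952842  7.27989356]
t [-0.0003  0.0015 -0.0001] turn [-0.18 -0.09 -0.02]
```

View pics/top2c.png

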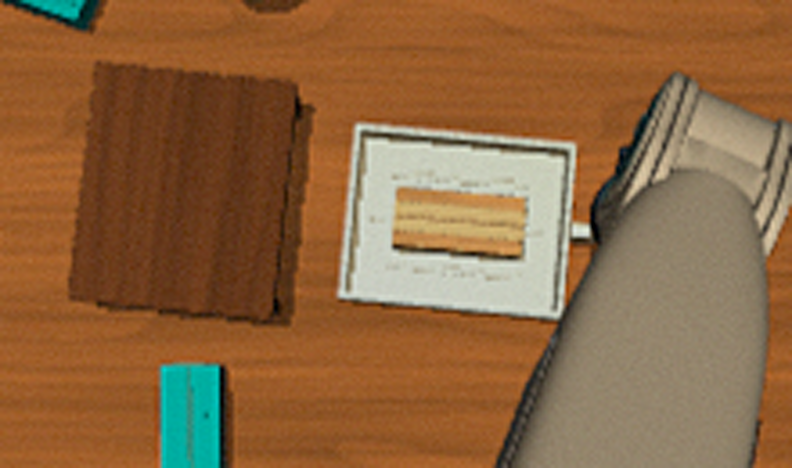

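The shelf's board is at crop (70–299, 62–321) and the tray at (338–577, 124–320), nearly parallel, with the carton lying flat inside. I fit both in the same picture.

```bash
python3 - <<'E'
from h import *
q=lambda L:[np.array(p)/3.6+[170,140] for p in L]
pt,e,P=fit('top',q([(355,124),(577,144),(560,320),(338,298)]),.15,.19,.04,-.09); print('tray',pt.round(4),np.degrees(pt[2]).round(2),e.round(4))
ps,e,P=fit('top',q([(96,62),(299,82),(275,321),(70,298)]),.2,.17,.08,-.09); print('shelf',ps.round(4),np.degrees(ps[2]).round(2),e.round(4))
a=ps[2];R=np.array([[np.cos(a),np.sin(a)],[-np.sin(a),np.cos(a)]])
print('tray in shelf',R@(pt[:2]-ps[:2]))
s=env.get_state(); print('tcp in tray',R@(np.array(s['tcp_pos'][:2])-pt[:2]))
E
```

```text
tray [ 0.5383 -0.0361 -0.0928] -5.32 0.0007
shelf [ 0.5588  0.1908 -0.0931] -5.34 0.0012
tray in shelf [ 0.00073156 -0.2278311 ]
tcp in tray [ 0.00208053 -0.13166924]
```

The lateral offset is 0.7 mm (clearance is ±6 mm), the yaw difference is about 0, and 203 mm of travel remain along tool -x. I slide in.

Emit:
arm_command --rows '[{"translation": [-0.006,0,0],"turn": [0,0,0],"gripper": 1},{"translation": [-0.018,0,0],"turn": [0,0,0],"gripper": 1},{"translation": [-0.034,0,0],"turn": [0,0,0],"gripper": 1},{"translation": [-0.052,0,0],"turn": [0,0,0],"gripper": 1},{"translation": [-0.07,0,0],"turn": [0,0,0],"gripper": 1},{"translation": [-0.088,0,0],"turn": [0,0,0],"gripper": 1},{"translation": [-0.104,0,0],"turn": [0,0,0],"gripper": 1},{"translation": [-0.116,0,0],"turn": [0,0,0],"gripper": 1},{"translation": [-0.122,0,0],"turn": [0,0,0],"gripper": 1},{"translation": [-0.122,0,0],"turn": [0,0,0],"gripper": 1}]'

```text
time: 12.93
tcp_pos: [0.5391, -0.0455, 0.043]
eef_rot: [-0.675, 0.738, -0.002, -0.0]
force: [-0.4, -2.9, 6.3]
grip_width: 0.128
finger_force: 42.6
```

```bash
python3 - <<'E'
from h import *
s=env.get_state(); print(s['tcp_pos'],s['force'],s['wrist_torque'],s['finger_force'])
d=np.array(s['tcp_pos'][:2])-[.5588,.1908]; a=-.0931; print('tcp in shelf',np.cos(a)*d[0]+np.sin(a)*d[1],-np.sin(a)*d[0]+np.cos(a)*d[1])
q=np.array([.5588,.1908])+.0028*np.array([np.cos(a),np.sin(a)])-.1567*np.array([-np.sin(a),np.cos(a)]); go(q[0],q[1],.0429,174.9)
E
```

```text
[ 0.53913328 -0.04550255  0.04298903] [-0.44759882 -2.91389359  6.32388612] [-0.61840268  0.09736931 -0.00547099] 42.57426738739014
tcp in shelf 0.002386452823898152 -0.23710752526217443
t [-0.0804 -0.0008 -0.0002] turn [-0.18 -0.18  0.04]
```

Emit:
arm_command --rows '[{"translation": [-0.008,0,0],"turn": [0,0,0],"gripper": 1},{"translation": [-0.018,0,0],"turn": [0,0,0],"gripper": 1},{"translation": [-0.03,0,0],"turn": [0,0,0],"gripper": 1},{"translation": [-0.042,0,0],"turn": [0,0,0],"gripper": 1},{"translation": [-0.053,0,0],"turn": [0,0,0],"gripper": 1},{"translation": [-0.061,0,0],"turn": [0,0,0],"gripper": 1},{"translation": [-0.067,0,0],"turn": [0,0,0],"gripper": 1},{"translation": [-0.071,0,0],"turn": [0,0,0],"gripper": 1},{"translation": [-0.073,0,0],"turn": [0,0,0],"gripper": 1},{"translation": [-0.073,0,0],"turn": [0,0,0],"gripper": 1}]'

```text
time: 13.77
tcp_pos: [0.5455, 0.0259, 0.0431]
eef_rot: [-0.675, 0.738, -0.003, -0.001]
force: [1.0, -6.0, 8.4]
grip_width: 0.132
finger_force: 42.8
```

Emit:
arm_command --rows '[{"translation": [-0.002,0,0],"turn": [0,0,0],"gripper": 1},{"translation": [-0.004,0,0],"turn": [0,0,0],"gripper": 1},{"translation": [-0.005,0,0],"turn": [0,0,0],"gripper": 1},{"translation": [-0.005,0,0],"turn": [0,0,0],"gripper": 1}]'

```text
time: 14.1
tcp_pos: [0.5459, 0.0304, 0.0431]
eef_rot: [-0.674, 0.738, -0.003, -0.001]
force: [-0.6, -6.6, 8.6]
grip_width: 0.135
finger_force: 42.8
```

Emit:
arm_command --rows '[{"translation": [-0.001,0,0],"turn": [0,0,0],"gripper": 1},{"translation": [-0.002,0,0],"turn": [0,0,0],"gripper": 1},{"translation": [-0.003,0,0],"turn": [0,0,0],"gripper": 1},{"translation": [-0.003,0,0],"turn": [0,0,0],"gripper": 1}]'

```text
time: 14.43
tcp_pos: [0.5461, 0.0332, 0.0431]
eef_rot: [-0.674, 0.738, -0.003, -0.001]
force: [-0.5, -7.7, 8.2]
grip_width: 0.129
finger_force: 42.8
```

Emit:
arm_command --rows '[{"translation": [-0.001,0,0],"turn": [0,0,0],"gripper": 1},{"translation": [-0.002,0,0],"turn": [0,0,0],"gripper": 1},{"translation": [-0.002,0,0],"turn": [0,0,0],"gripper": 1}]'

```text
time: 14.68
tcp_pos: [0.5463, 0.0352, 0.0431]
eef_rot: [-0.674, 0.738, -0.003, -0.001]
force: [-0.5, -7.4, 8.4]
grip_width: 0.138
finger_force: 42.8
```

Emit:
arm_command --rows '[{"translation": [-0.001,0,0],"turn": [0,0,0],"gripper": 1},{"translation": [-0.0015,0,0],"turn": [0,0,0],"gripper": 1},{"translation": [-0.0015,0,0],"turn": [0,0,0],"gripper": 1}]'

```text
time: 14.93
tcp_pos: [0.5464, 0.0366, 0.0431]
eef_rot: [-0.674, 0.738, -0.003, -0.001]
force: [-0.8, -7.0, 8.6]
grip_width: 0.129
finger_force: 42.8
```

Emit:
arm_command --rows '[{"translation": [-0.001,0,0],"turn": [0,0,0],"gripper": 1},{"translation": [-0.0015,0,0],"turn": [0,0,0],"gripper": 1},{"translation": [-0.0015,0,0],"turn": [0,0,0],"gripper": 1}]'

```text
time: 15.18
tcp_pos: [0.5464, 0.0367, 0.0431]
eef_rot: [-0.674, 0.739, -0.004, -0.002]
force: [-1.4, -12.6, 8.5]
grip_width: 0.133
finger_force: 42.9
```

It stopped at y = 0.0367 m with the force rising, so it's on the stop. One more small push will confirm.

Emit:
arm_command --rows '[{"translation": [-0.0008,0,0],"turn": [0,0,0],"gripper": 1},{"translation": [-0.0015,0,0],"turn": [0,0,0],"gripper": 1},{"translation": [-0.0015,0,0],"turn": [0,0,0],"gripper": 1}]'

```text
time: 15.43
tcp_pos: [0.5464, 0.0368, 0.0431]
eef_rot: [-0.674, 0.739, -0.005, -0.004]
force: [-2.5, -16.8, 9.2]
grip_width: 0.133
finger_force: 42.9
```

Emit:
arm_command --rows '[{"translation": [0.0015,0,0],"turn": [0,0,0],"gripper": 1},{"translation": [0.0015,0,0],"turn": [0,0,0],"gripper": 0.7},{"translation": [0.0015,0,0],"turn": [0,0,0],"gripper": 0.4},{"translation": [0.0015,0,0],"turn": [0,0,0],"gripper": 0},{"translation": [0.0015,0,0],"turn": [0,0,0],"gripper": -0.4},{"translation": [0.0015,0,0],"turn": [0,0,0],"gripper": -0.4},{"translation": [0.0015,0,0],"turn": [0,0,0],"gripper": -0.4}]'

```text
time: 16.02
tcp_pos: [0.5444, 0.0413, 0.0411]
eef_rot: [-0.675, 0.738, 0.001, -0.0]
force: [0.2, -0.3, -0.8]
grip_width: 0.7
finger_force: 0.0
```

Emit:
arm_command --rows '[{"translation": [0.0015,0,-0.015],"turn": [0,0,0],"gripper": -0.4},{"translation": [0.0015,0,-0.04],"turn": [0,0,0],"gripper": -0.4},{"translation": [0.0015,0,-0.07],"turn": [0,0,0],"gripper": -0.4},{"translation": [0.02,0,-0.1],"turn": [0,0,0],"gripper": -0.4},{"translation": [0.05,0,-0.13],"turn": [0,0,0],"gripper": -0.4},{"translation": [0.08,0,-0.15],"turn": [0,0,0],"gripper": -0.4},{"translation": [0.11,0,-0.17],"turn": [0,0,0],"gripper": -0.4},{"translation": [0.14,0,-0.17],"turn": [0,0,0],"gripper": -0.4},{"translation": [0.15,0,-0.17],"turn": [0,0,0],"gripper": -0.4},{"translation": [0.15,0,-0.17],"turn": [0,0,0],"gripper": -0.4}]'

```text
time: 16.85
tcp_pos: [0.5315, -0.1105, 0.2115]
eef_rot: [-0.674, 0.739, 0.0, 0.0]
force: [0.7, -0.5, 0.1]
grip_width: 0.702
finger_force: 0.0
```

```bash
python3 - <<'E'
from h import *
s=env.get_state(); print(s['tcp_pos'],s['force'])
a=save('top','top3.png'); b=save('side','side3.png')
z=lambda i,f:cv2.resize(i[:,:,::-1],None,fx=f,fy=f,interpolation=cv2.INTER_CUBIC)
A=z(a[90:330,120:360],1.6); B=z(b[100:240,150:390],1.6)  
out=np.zeros((max(A.shape[0],B.shape[0]),A.shape[1]+B.shape[1],3),np.uint8); out[:A.shape[0],:A.shape[1]]=A; out[:B.shape[0],A.shape[1]:]=B
cv2.imwrite('pics/fin.png',out)
E
```

```text
[ 0.53152487 -0.11048699  0.21151729] [ 0.73033208 -0.47711686  0.11632932]
```

View pics/fin.png

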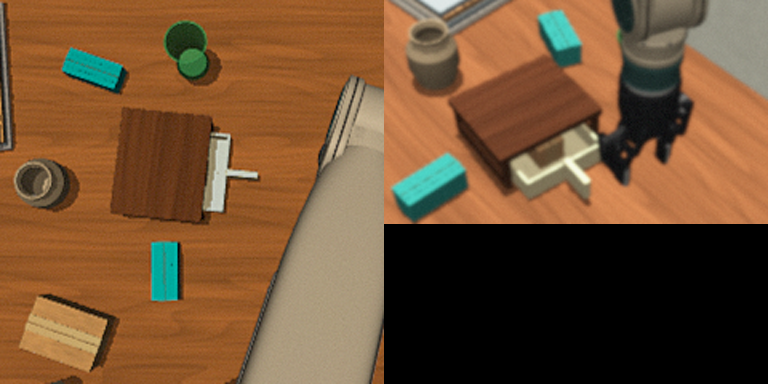

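The tray is in the bay with the carton inside, and its rear edge shows at crop (218–230, 134–212) with the tab trailing. The vase, jar and big carton stand. I check the depth.

```bash
python3 - <<'E'
from h import *
a=-.0931
def S(u,v,z):
    d=at('top',u/1.6+120,v/1.6+90,z)[:2]-[.5588,.1908]; return (np.cos(a)*d[0]+np.sin(a)*d[1]).round(4),(-np.sin(a)*d[0]+np.cos(a)*d[1]).round(4)
print('rear corners (want +-.075,-.12)',S(230,134,.04),S(219,212,.04)); print('tab tip (want 0,-.181)',S(258,176,.052))
for y in (-.12,): 
  for x in(.075,-.075): print(((px('top',[.5588+np.cos(a)*x-np.sin(a)*y,.1908+np.sin(a)*x+np.cos(a)*y,.04])-[120,90])*1.6).round(1))
E
```

```text
rear corners (want +-.075,-.12) (np.float64(0.0763), np.float64(-0.1175)) (np.float64(-0.0758), np.float64(-0.1118))
tab tip (want 0,-.181) (np.float64(-0.0011), np.float64(-0.1794))
[231.2 134.8]
[223.3 212. ]
```

```bash
python3 - <<'E'
from h import *
im=cv2.imread('pics/top3.png'); hsv=cv2.cvtColor(im,cv2.COLOR_BGR2HSV)
a=-.0931; S=lambda u,v,z:(lambda d:(np.cos(a)*d[0]+np.sin(a)*d[1],-np.sin(a)*d[0]+np.cos(a)*d[1]))(at('top',u,v,z)[:2]-[.5588,.1908])
L=[]
for v in list(range(178,195))+list(range(205,219)):
    r=np.where((hsv[v,235:285,1]<90)&(hsv[v,235:285,2]>90))[0]
    if len(r): L.append(S(235+r.max()+1,v,.04))
L=np.array(L); p=np.polyfit(L[:,0],L[:,1],1); print('slope deg',np.degrees(p[0]),'rear y',p[1],'resid',np.std(L[:,1]-np.polyval(p,L[:,0])))
E
```

```text
slope deg -0.16143802165904858 rear y -0.11950296463472061 resid 0.0008478691479236238
```

The rear edge is at -119.5 mm (-120 mm expected) and square to 0.2°, so the tray is seated against the stop.

```bash
python3 -c "
from workcell import env
print(env.close_job())"
```

```text
the job is handed in; nothing more can be done
None
```

The job is handed in: the slim carton lies in the cream tray, and the tray is slid in under the shelf, tab trailing, with its nose against the back stop (rear edge within 0.5 mm of expected). The vase, jar, big carton and turquoise look-alikes were left standing, and it took about 17 s of the 67 s allowed.

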